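Hold a stone dish and its ball up to the barcode scanner

ROBOT

A 6-joint arm with a two-finger parallel gripper is mounted at the origin on the work surface. World frame = base frame: x ahead of the robot, y to its left, z up, the work surface at z = 0. Lengths are in m, angles in rad, forces in N, time in s.
With the tool pointing down it reaches from about 0.2 to 0.875 m from the base axis. Payload 3.4 kg.
Tool frame: the origin (TCP) lies between the finger pads; the fingertips stand 14 mm ahead of it and the grasp point (between the pads) lies 5 mm behind it (bot.finger_overhang is the distance from the TCP to the fingertips, in m); z points along the fingers, y is the direction in which the jaws open and shut (so a half turn about z gives the same grasp; the last joint's range is limited). The gripper opens to 94 mm and grips with 3 to 60 N. Pads are 16 mm wide; open, the fingers measure 119 mm over their backs; the gripper's body (75 mm by 177 mm) begins 78 mm behind the grasp point.
Start: joints at [-1.427, 0.276, 1.505, -0, 1.361, -0.121], TCP at [0.15, -0.555, 0.219] pointing down, gripper open.
Joint ranges: [-2.89, 2.89], [-0.75, 2.08], [0.22, 2.7], [-1.18, 4.32], [0.11, 2.71], [-2.7, 2.7]. Speed limits (rad/s): [2.57, 2.57, 3.14, 3.14, 3.14, 3.14].

INTERFACE

Orientations are given as a rotation vector (axis times angle).
In Python, from plant import bot, imaging gives the robot as it stands.
- The arm moves only by the tool carry_out, never from a script. Its argument "series" is a list of rows, each a list of 7 numbers: the shift along the world's x, y, z in cm, then the turn, a rotation vector about the world's x, y, z in rad, then the finger opening in cm, from 0 to 9.4. A call has 1 to 8 rows; each row shifts and turns the pose as measured when the row begins; what a row does not reach is not made up. A row lasts 1/8 s, in which the tool goes at most 62.5 mm and 10.7 degrees, less where a joint would pass 70% of its speed; a pose out of reach is approached as far as the arm can. A call with a gripper value outside its range is refused whole. The fingers move at their own pace and stop on an object; "force" is the grip in N (left out, the last holds). Time passes only in rows, so rows that do not move let the fingers close. It gives the time, the measured TCP pose, the force and the opening at its end, in the units of the state.
- bot.get_obs(): the state, without advancing time (a new reading comes with each control period).
- imaging.capture(name): name is "side" or "top" or "wrist"; returns a dict with "color" (400x640x3 uint8, red, green, blue), "vertical_fov" (degrees; the focal length in pixels is half the picture's height over the tangent of half this angle, whatever the lens; pixels are square), "cx", "cy" (the principal point, pixels), "extrinsics" (4x4, takes a point from world to camera coordinates); the wrist camera has in their place "mount" (4x4, takes a point from camera to tool coordinates, whose origin is the TCP and whose axes are the flange's). Camera axes: x right, y up, looking along -z (the intrinsics and any distortion apply to the point x, -y, -z); pixel columns grow to the right and rows downward; lengths in m; the calibration is good to about 2 mm. The wrist camera is an equidistant fisheye: a pixel r from the principal point sees the ray r / f radians off the axis. A picture is of the moment at which its call begins: read the wrist's pose just before it. There is no depth.
- bot.finish_job(): hands the job in, once; it reports no verdict.
The state is a dict: "t": time; "joints": joint angles; "joint_vel": joint speeds; "joint_torque": joint torques, N m; "eef_pos": TCP position; "tool_rot": TCP orientation; "ft_force": force on the tool from outside, world axes, zero at the start; "wrist_torque": the same for the moment, N m; "width": opening from 0.0 (shut) to 1.0 (fully open).
Only numpy, scipy, OpenCV 4.12 (cv2) and the standard library are available. Lean on these libraries where they do the work, as an engineer would, in place of code of your own. Each camera call takes 0.05 s, during which the arm holds its last target. There are 200 camera calls.

TASK

Pick up the oblong travertine dish that has the stone ball lying loose in it and, keeping it level with the ball in the middle of its well, lift it clear and turn it about a quarter turn so that the barcode sticker on its end squarely faces the window of the counter-top scanner. Hold it there for the scan, level and still, sticker opposite the middle of the window and about 8 cm away from it; the program finishes while the gripper is still holding the dish up. Let nothing touch the scanner, keep the gripper off the ball, and leave all the other pieces standing where they are.

Things in the scene. Friction and masses are not known exactly. Their poses are not given: they have to be found in the camera images.
- dish: solid travertine (beige stone) dish, oblong with rounded corners: 90 mm long (its own x), 62 mm wide (its own y, flat upright long sides to grip), 26 mm high, 0.27 to 0.44 kg. The top has an oval dished well 74 x 48 mm, 7 mm deep, with the ball in it. Stands loose on the black slab, its sticker end pointing away from the robot, give or take 20 degrees. Origin: centre of its underside; x points to the end with the sticker, z up
- sticker (a point): centre of the white barcode sticker (34 x 17 mm, black bars) on the dish's flat +x end face: 45 mm along x from the dish's origin and 13 mm up. Axes as the dish's: x points straight out of the sticker
- well (a point): lowest point of the dish's well, 19 mm above the middle of the dish's underside. Axes as the dish's
- ball: polished white marble ball, 30 mm across, 30 to 50 g, loose in the well; it rolls easily and settles in the middle while the dish is level and moved smoothly. Its origin turns with it: use ball_center
- ball_center (a point): centre of the ball; at rest in the well it is 34 mm above the dish's underside (the ball's top at 49 mm)
- scanner: black counter-top barcode scanner on a stand, fixed on the bench on the robot's left: round base 104 mm across, stem, upright head 46 x 80 x 96 mm with its top 188 mm above the bench, looking level towards the robot's right. Origin: centre of the base's underside; it looks along its own -x, z up
- window (a point): centre of the scanner's upright dark red window (58 x 58 mm), 140 mm above the bench and 34 mm in front of the scanner's origin. Axes as the scanner's: the window looks along -x, so the sticker faces it when the dish's x points the same way as the scanner's x
- slab: black marble slab 280 x 400 x 15 mm, fixed flat on the bench, carrying the dish and three other pieces; origin at the centre of its underside
- plain_dish: a second travertine dish of the very same shape (90 x 62 x 26 mm) but empty and without a sticker, loose on the slab to the left (+y side) of the dish; origin at the centre of its underside
- candle: a square travertine candle, 80 x 80 x 50 mm (wick to 58 mm), loose on the slab to the right (-y side) of the dish; origin at the centre of its underside
- cup: a small round pink stone tea-light cup, 48 mm across, 42 mm high, loose on the slab on the robot's side; origin at the centre of its underside
- footed_bowl: a white marble bowl on a foot, 92 mm across, 82 mm high, loose on the bench beyond the slab; origin at the centre of its underside
- vase: a turned travertine vase, 72 mm across, 150 mm high, loose on the bench beyond the slab; origin at the centre of its underside
- tape_roll: a roll of brown packing tape lying flat, 104 mm across, 48 mm high, loose on the bench on the robot's left; origin at the centre of its underside
- stone_box: a square pink marble box with a lid, 100 x 100 x 59 mm, loose at the far left; origin at the centre of its underside

How it is judged:
On the way:
1. the dish is lifted clear of the slab with the ball in the middle of its well (height (world z) of dish above 0.045 m and angle between dish's own z axis and vertical below 0.1 rad and horizontal distance between ball_center and well below 0.01 m and contact force between dish and the fingers above 2 N and contact force between ball and dish above 0.1 N), for 0.2 s.
At the end, for the whole second after the job is handed in: dish gripped, held up, still and level (0.1 rad), ball within 10 mm of the middle of its well; sticker faces the scanner window (0.2 rad), 45 to 115 mm from it and within 25 mm of its centre sideways and in height; all other pieces within 20 mm of their starts (x of sticker in the frame of window between -0.115 and -0.045 m and y of sticker in the frame of window between -0.025 and 0.025 m and z of sticker in the frame of window between -0.025 and 0.025 m and x of dish in the frame of window below -0.085 m and angle between the x axis of dish and the x axis of scanner, either way round below 0.2 rad and angle between dish's own z axis and vertical below 0.1 rad and horizontal distance between ball_center and well below 0.01 m and contact force between dish and the fingers above 2 N and contact force between ball and dish above 0.1 N and height (world z) of dish above 0.1 m and linear speed of dish below 0.02 m/s and angular speed of dish below 0.15 rad/s and linear speed of ball below 0.03 m/s and distance of each of plain_dish, candle, cup, footed_bowl, vase, tape_roll, stone_box from where it was at the start of the episode below 0.02 m); the arm keeps its last pose, push and grip.
It fails at once if the ball rolls more than 15 mm away from the middle of the well, or out of the dish (horizontal distance between ball_center and well above 0.015 m).
It fails at once if the dish is tipped by more than 0.25 rad (angle between dish's own z axis and vertical above 0.25 rad).
It fails at once if the ball is touched by the robot (contact force between ball and the fingers above 0.3 N or contact force between ball and the arm above 0.3 N).
It fails at once if the scanner is touched by anything (contact force between scanner and anything else above 1 N).
It fails at once if another piece is pushed more than 20 mm (distance of any of plain_dish, candle, cup, footed_bowl, vase, tape_roll, stone_box from where it was at the start of the episode above 0.02 m).
It also fails if it takes over 51 s, if anything falls off the work surface, if the arm or the gripper's body presses on something with over 40 N, if the wrist force passes 120 N, or if a joint passes its speed limit or range.

## Working session

There is one attempt and no reset: what is moved stays moved. The work goes in short steps, Python scripts to look and compute and a tool call to move; the robot and the scene stay as the last step left them, time stands still between calls to the robot, and variables do not carry over. Pictures are saved under pics/ and viewed, about 8 in all and at most 12, crops included, and the job is handed in when it is done.

Besides the shell and the picture viewer there is one more tool, called as a command line: name --pt "numbers of a row" for each row, then --argument value for the rest. carry_out: Moves the arm, as the interface text tells. Its arguments: {"type":"object","properties":{"series":{"type":"array","items":{"type":"array","items":{"type":"number"}}},"force":{"type":"number"}},"required":["series"]}

```bash
mkdir -p pics; ls; cat > h.py <<'E'
import numpy as np, cv2
from plant import bot, imaging
from scipy.spatial.transform import Rotation as R
def cap(n):
    o=bot.get_obs(); c=imaging.capture(n); c['obs']=o; c['name']=n
    c['f']=200/np.tan(np.radians(c['vertical_fov'])/2)
    if n=='wrist':
        T=np.eye(4);T[:3,:3]=R.from_rotvec(o['tool_rot']).as_matrix();T[:3,3]=o['eef_pos']
        c['W']=T@np.array(c['mount'])
    else: c['W']=np.linalg.inv(np.array(c['extrinsics']))
    return c
def ray(c,u,v):
    x=(u-c['cx']); y=(v-c['cy'])
    if c['name']=='wrist':
        r=np.hypot(x,y)+1e-9; th=r/c['f']; d=np.array([np.sin(th)*x/r,-np.sin(th)*y/r,-np.cos(th)])
    else: d=np.array([x/c['f'],-y/c['f'],-1])
    return c['W'][:3,3], c['W'][:3,:3]@d
def onz(c,u,v,z):
    p,d=ray(c,u,v); return p+d*(z-p[2])/d[2]
def save(c,n): cv2.imwrite(f'pics/{n}.png',c['color'][:,:,::-1])
E
python3 - <<'E'
from h import *
for n in ['top','side']:
    c=cap(n); save(c,n+'0'); print(n,c['f'],c['cx'],c['cy'],c['W'].round(3).tolist(),[k for k in c])
    np.save(n+'.npy',c,allow_pickle=True)
print(bot.get_obs())
E
```

```text
pics
top 506.97236802267963 316.1085159643714 202.9352014000766 [[-0.021, 0.985, -0.172, 0.355], [-1.0, -0.02, 0.003, 0.063], [-0.0, 0.172, 0.985, 1.439], [0.0, 0.0, 0.0, 1.0]] ['color', 'vertical_fov', 'cx', 'cy', 'extrinsics', 'obs', 'name', 'f', 'W']
side 366.66400290197714 318.0473140362048 205.17568177392974 [[-0.736, 0.361, -0.573, 0.076], [-0.676, -0.359, 0.643, 0.653], [0.026, 0.861, 0.509, 0.535], [0.0, 0.0, 0.0, 1.0]] ['color', 'vertical_fov', 'cx', 'cy', 'extrinsics', 'obs', 'name', 'f', 'W']
{'t': 0.1, 'joints': array([-1.42698370e+00,  2.76507389e-01,  1.50597870e+00, -2.61420004e-05,
        1.36074621e+00, -1.21013788e-01]), 'joint_vel': array([-3.14587018e-06, -9.54053023e-04, -2.07822522e-03, -3.01567757e-05,
        9.50874619e-04,  6.49576745e-06]), 'joint_torque': array([ 1.20618075e-03, -4.05456054e+01, -2.37779886e+01,  7.04953261e-02,
        2.98880890e-02, -4.39561757e-05]), 'eef_pos': array([ 0.15040775, -0.55446634,  0.21871624]), 'tool_rot': array([-3.11246567e+00, -4.14565906e-01,  6.94743601e-05]), 'ft_force': array([ 0.17241678, -0.84746104,  0.67244252]), 'wrist_torque': array([ 0.01421036, -0.06251623,  0.03076873]), 'width': 0.9990161713127383}
```

View pics/top0.png

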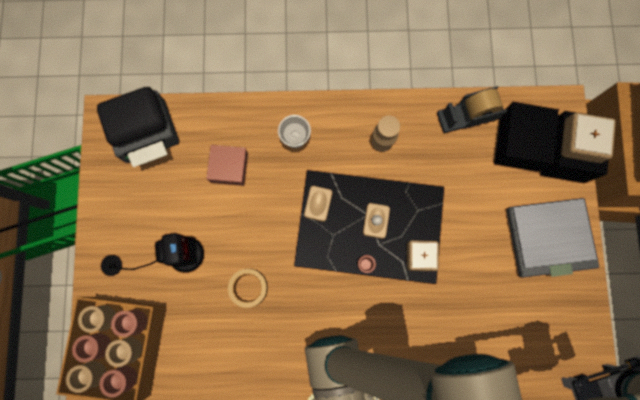

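View pics/side0.png

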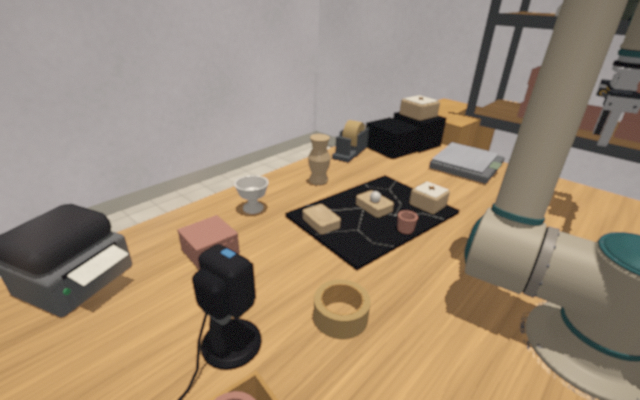

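The top view shows the dish with the ball at about (377,220), the plain dish at (318,203), the candle at (424,255), the cup at (367,264), and the scanner at about (180,252) with its head at (173,248). The tape roll is at (247,288). The side view shows the scanner head at (225,283) and its base at (231,342).

```bash
python3 - <<'E'
from h import *
t=np.load('top.npy',allow_pickle=True).item(); s=np.load('side.npy',allow_pickle=True).item()
for nm,(u,v),z in [('dish',(377,220),.041),('ball',(377,220),.049),('plain',(318,203),.041),('candle',(424,255),.065),('cup',(367,264),.057),('tape',(247,288),.048),('bowl',(295,132),.082),('vase',(388,128),.15)]:
    print(nm,onz(t,u,v,z).round(3))
im=t['color']; hsv=cv2.cvtColor(im,cv2.COLOR_RGB2HSV)
m=np.zeros((400,640),np.uint8); m[198:245,358:396]=(im[198:245,358:396].max(2)>110)
cs,_=cv2.findContours(m,cv2.RETR_EXTERNAL,cv2.CHAIN_APPROX_NONE); k=max(cs,key=cv2.contourArea)
P=np.array([onz(t,*q[0],.038)[:2] for q in k],np.float32); print('dishrect',cv2.minAreaRect(P*1000))
m=np.zeros((400,640),np.uint8); m[225:280,150:210]=(im[225:280,150:210].max(2)<75)
ks=cv2.findContours(m,cv2.RETR_EXTERNAL,cv2.CHAIN_APPROX_NONE)[0]; k=max(ks,key=cv2.contourArea)
print('scan',cv2.boundingRect(k))
a=cv2.resize(im[222:282,140:220],None,fx=8,fy=8,interpolation=3)[:, :400] if 0 else cv2.resize(im[222:282,145:215],(560,480),interpolation=cv2.INTER_CUBIC)
b=cv2.resize(s['color'][235:370,185:275],(320,480),interpolation=cv2.INTER_CUBIC)
b=cv2.resize(b,(240,360)); b=cv2.copyMakeBorder(b,0,120,0,0,0)
o=np.hstack([a,b]); cv2.imwrite('pics/crop1.png',cv2.convertScaleAbs(o,alpha=1.8)[:,:,::-1])
E
```

```text
dish [ 0.547 -0.11   0.041]
ball [ 0.546 -0.109  0.049]
plain [0.599 0.053 0.041]
candle [ 0.446 -0.23   0.065]
cup [ 0.425 -0.076  0.057]
tape [0.368 0.25  0.048]
bowl [0.794 0.113 0.082]
vase [ 0.777 -0.136  0.15 ]
dishrect ((547.21630859375, -108.03904724121094), (64.53665924072266, 93.26202392578125), 79.18345642089844)
scan (155, 234, 49, 38)
```

View pics/crop1.png

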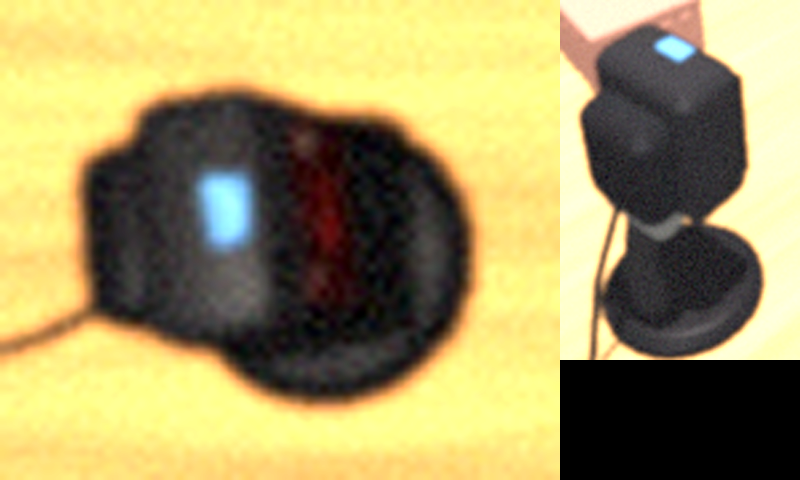

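The crop shows the scanner head with its blue label at crop (225,210) and the red window strip from about (303,140) to (335,300). That puts the window facing image right (-y) with a slight yaw. I'll approach the dish now.

carry_out --pt "4 4.5 0 0 0 -0.05 9.4" --pt "4 4.5 0 0 0 -0.05 9.4" --pt "4 4.5 0 0 0 -0.05 9.4" --pt "4 4.5 0 0 0 -0.05 9.4" --pt "4 4.5 0 0 0 -0.05 9.4" --pt "4 4.5 0 0 0 -0.05 9.4" --pt "4 4.5 0 0 0 -0.05 9.4" --pt "4 4.5 0 0 0 -0.05 9.4" --force 25

```text
t: 1.1
eef_pos: [0.4749, -0.1855, 0.2153]
tool_rot: [-3.128, 0.248, 0.0]
ft_force: [0.5, -0.5, 0.3]
width: 1.0
```

carry_out --pt "3.5 4 0 0 0 -0.03 9.4" --pt "2.5 3 0 0 0 0 9.4" --pt "1.2 1 0 0 0 0 9.4" --pt "0 0 0 0 0 0 9.4"

```text
t: 1.6
eef_pos: [0.5497, -0.0996, 0.2136]
tool_rot: [-3.125, 0.287, 0.005]
ft_force: [0.2, 0.1, -0.4]
width: 1.001
```

```bash
python3 - <<'E'
from h import *
t=np.load('top.npy',allow_pickle=True).item(); im=t['color'].astype(int)
# scanner: red strip, blue label, base
def mk(cond):
    m=np.zeros((400,640),np.uint8); m[225:280,150:212]=cond[225:280,150:212]
    n,l,st,ce=cv2.connectedComponentsWithStats(m); i=1+np.argmax(st[1:,4]); return l==i
blue=mk((im[...,2]>im[...,0]+50)); red=mk((im[...,0]>im[...,2]+10)&(im[...,0]<80)&(im[...,1]<30)&(im[...,0]>im[...,1]+10))
for n,m,z in [('blue',blue,.188),('red',red,.14)]:
    v,u=np.nonzero(m); P=np.array([onz(t,a,b,z)[:2] for a,b in zip(u,v)],np.float32)
    print(n,len(u),u.mean(),v.mean(),u.min(),u.max(),v.min(),v.max(),P.mean(0).round(4),cv2.minAreaRect(P*1000))
    w,V=np.linalg.eigh(np.cov(P.T)); print(np.sqrt(w),V[:,1])
print('base',onz(t,185.5,254.2,.01).round(4))
c=cap('wrist'); save(c,'w1'); np.save('w1.npy',c,allow_pickle=True); print(c['obs']['eef_pos'],c['obs']['tool_rot'],c['W'].round(3).tolist(),c['f'])
E
```

```text
blue 43 172.7906976744186 247.69767441860466 170 175 244 252 [0.4685 0.4145] ((467.8429870605469, 415.22723388671875), (19.987869262695312, 12.334755897521973), 1.55902099609375)
[0.0036153  0.00601983] [-0.98728087 -0.15898578]
red 137 184.91970802919707 248.23357664233578 181 189 236 259 [0.4709 0.3969] ((473.0706787109375, 396.6352844238281), (60.6737174987793, 17.70751953125), 8.504368782043457)
[0.00469494 0.0167317 ] [-0.9894609  -0.14480033]
base [0.4656 0.4283 0.01  ]
[ 0.54973727 -0.09959841  0.21357974] [-3.12491075  0.28708489  0.00488379] [[-0.182, 0.943, 0.278, 0.631], [-0.983, -0.174, -0.053, -0.115], [-0.001, -0.283, 0.959, 0.379], [0.0, 0.0, 0.0, 1.0]] 309.70691628693146
```

View pics/w1.png

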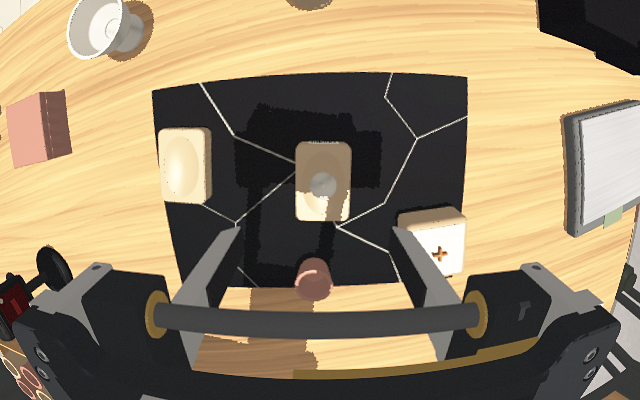

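The wrist view shows the dish at (323,182), with the ball at about (323,185) and the sticker edge at the top (323,142). The cup is at (314,278), the plain dish at (185,165) and the candle at (435,240). The window comes out at about (0.4705, 0.396), and two estimates agree on it to 2 mm. Scanner yaw is about 1.72.

```bash
python3 - <<'E'
from h import *
c=np.load('w1.npy',allow_pickle=True).item(); im=c['color'].astype(int)
m=np.zeros((400,640),np.uint8); r=(slice(130,230),slice(280,368)); m[r]=((im[r][...,0]-im[r][...,2]>22)|(im[r].max(2)>90))
m=cv2.morphologyEx(m,cv2.MORPH_OPEN,np.ones((7,7),np.uint8))
k=max(cv2.findContours(m,cv2.RETR_EXTERNAL,cv2.CHAIN_APPROX_NONE)[0],key=cv2.contourArea)
print(cv2.boundingRect(k))
P=np.array([onz(c,*q[0],.041)[:2] for q in k],np.float32); print(cv2.minAreaRect(P*1000))
print('ball',onz(c,323,185,.049))
o=c['obs'];Rm=R.from_rotvec(o['tool_rot']).as_matrix();print('jaw',np.arctan2(Rm[1,1],Rm[0,1]),'z',Rm[:,2])
E
```

```text
(295, 141, 57, 80)
((547.630859375, -106.92648315429688), (62.7612419128418, 91.87796020507812), 79.16422271728516)
ball [ 0.54598124 -0.10710874  0.049     ]
jaw -1.7540270902065573 z [-0.00277764  0.00378859 -0.99998897]
```

carry_out --pt "-0.2 -0.7 -4 -0.004 -0.003 -0.006 9.4" --pt "0 0 -5 0 0 0 9.4" --pt "0 0 -4 0 0 0 9.4" --pt "0 0 -2 0 0 0 9.4" --pt "0 0 0 0 0 0 9.4" --pt "0 0 0 0 0 0 9.4"

```text
t: 2.4
eef_pos: [0.542, -0.117, 0.0623]
tool_rot: [3.121, -0.315, 0.003]
ft_force: [0.4, -0.3, 0.1]
width: 0.998
```

```bash
cat > st.py <<'E'
from h import *
o=bot.get_obs();Rm=R.from_rotvec(o['tool_rot']).as_matrix();print(o['t'],o['eef_pos'].round(4),'jaw',np.arctan2(Rm[1,1],Rm[0,1]).round(4),'z',Rm[:,2].round(4),o['width'],o['ft_force'].round(2))
E
python3 st.py
```

```text
2.4 [ 0.542  -0.117   0.0623] jaw -1.7718 z [ 0.0011 -0.0054 -1.    ] 0.9980841439075508 [ 0.44 -0.26  0.11]
```

carry_out --pt "0.5 0.9 0 0.004 0.001 0.01 9.4" --pt "0 0 0 0 0 0 9.4" --pt "0 0 0 0 0 0 9.4"

```text
t: 2.78
eef_pos: [0.5491, -0.1084, 0.0653]
tool_rot: [3.125, -0.299, 0.009]
ft_force: [0.4, 0.5, -0.1]
width: 1.003
```

```bash
python3 st.py
```

```text
2.775 [ 0.5491 -0.1084  0.0653] jaw -1.7617 z [ 0.0055 -0.0029 -1.    ] 1.003433898011039 [ 0.37  0.54 -0.07]
```

```bash
cat > st.py <<'E'
from h import *
import sys
n=int(sys.argv[1]) if len(sys.argv)>1 else 6
A=[]
for i in range(n):
    o=bot.get_obs();Rm=R.from_rotvec(o['tool_rot']).as_matrix()
    A.append([*o['eef_pos'],np.arctan2(Rm[1,1],Rm[0,1]),Rm[0,2],Rm[1,2],o['width'],*o['ft_force']]); imaging.capture('wrist')
A=np.array(A);np.set_printoptions(suppress=True,precision=4,linewidth=150)
print(o['t'],'mean x y z jaw zx zy width F\n',A.mean(0),'\n',A.std(0))
E
python3 st.py 8
```

```text
3.125 mean x y z jaw zx zy width F
 [ 0.5488 -0.1084  0.0649 -1.762   0.0047 -0.0026  1.0003  0.0546  0.0857 -0.1552] 
 [0.0002 0.     0.0003 0.0002 0.0006 0.0002 0.0018 0.2917 0.5966 0.4326]
```

carry_out --pt "-0.1 0.1 -1.5 0.003 0.005 0 9.4" --pt "0 0 -1.3 0 0 0 9.4" --pt "0 0 0 0 0 0 9.4" --pt "0 0 0 0 0 0 9.4"

```text
t: 3.68
eef_pos: [0.5466, -0.1072, 0.0334]
tool_rot: [-3.126, 0.3, 0.006]
ft_force: [-0.1, 0.2, -0.3]
width: 0.998
```

```bash
python3 st.py 3
```

```text
3.775 mean x y z jaw zx zy width F
 [ 0.5466 -0.1072  0.0336 -1.7624 -0.0034  0.0016  0.9996  0.0727  0.3376 -0.2568] 
 [0.0001 0.     0.0001 0.     0.0002 0.0001 0.0019 0.1497 0.1755 0.4473]
```

carry_out --pt "0.05 0 -0.17 -0.001 -0.003 0 9.0" --pt "0 0 0 0 0 0 8.4" --pt "0 0 0 0 0 0 7.8" --pt "0 0 0 0 0 0 7.3" --pt "0 0 0 0 0 0 7.0" --pt "0 0 0 0 0 0 6.8" --pt "0 0 0 0 0 0 6.6" --pt "0 0 0 0 0 0 6.5" --force 25

```text
t: 4.82
eef_pos: [0.548, -0.1075, 0.0331]
tool_rot: [3.127, -0.3, 0.004]
ft_force: [-0.6, 0.3, 0.0]
width: 0.692
```

```bash
python3 st.py 2; python3 -c "
from h import *
c=cap('wrist'); save(c,'w2')"
```

```text
4.875 mean x y z jaw zx zy width F
 [ 0.548  -0.1075  0.0331 -1.7624  0.0024 -0.0004  0.6915 -0.7365 -0.4731  0.2019] 
 [0.     0.     0.     0.     0.     0.     0.0009 0.1194 0.7634 0.1875]
```

View pics/w2.png

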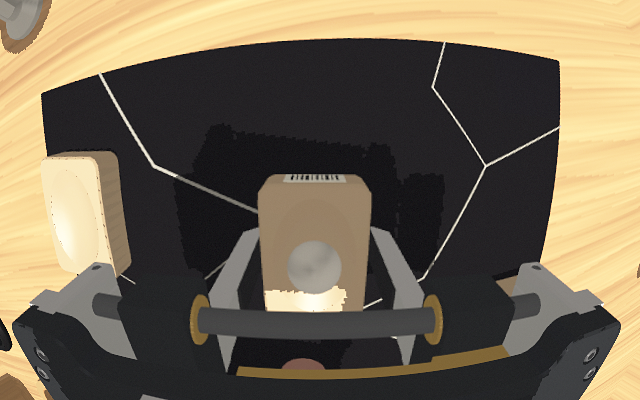

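The dish sits centred between the open fingers, with the sticker at (315,178) and the ball at (314,267). I'll go down 1.5 mm and close.

carry_out --pt "0 0 -0.15 0 -0.002 0 6.4" --pt "0 0 0 0 0 0 6.3" --pt "0 0 0 0 0 0 6.25" --pt "0 0 0 0 0 0 6.2" --pt "0 0 0 0 0 0 6.1" --pt "0 0 0 0 0 0 6.0" --pt "0 0 0 0 0 0 5.8" --pt "0 0 0 0 0 0 5.5" --force 30

```text
t: 5.98
eef_pos: [0.5482, -0.1064, 0.0315]
tool_rot: [-3.125, 0.301, -0.008]
ft_force: [0.7, 0.7, -0.5]
width: 0.658
```

```bash
python3 st.py 3
```

```text
6.075 mean x y z jaw zx zy width F
 [ 0.5483 -0.1064  0.0315 -1.7631  0.0051  0.0013  0.6569  0.2362  0.9879 -0.1725] 
 [0.     0.     0.     0.     0.     0.     0.0007 0.3584 0.3217 0.3154]
```

Gripped (6.18 cm opening against the 6.2 cm dish). I'll start the lift gently.

carry_out --pt "0 0 0.2 0 0 0 5.0" --pt "0 0 0.4 0 0 0 5.0" --pt "0 0 0.6 0 0 0 5.0" --pt "0 0 0.8 0 0 0 5.0" --pt "0 0 0.8 0 0 0 5.0" --pt "0 0 0.6 0 0 0 5.0" --pt "0 0 0.4 0 0 0 5.0" --pt "0 0 0.1 0 0 0 5.0" --force 35

```text
t: 7.12
eef_pos: [0.5463, -0.1071, 0.0719]
tool_rot: [-3.127, 0.3, -0.002]
ft_force: [-0.4, -0.4, -4.7]
width: 0.655
```

```bash
python3 st.py 4; python3 -c "
from h import *
c=cap('wrist'); save(c,'w3')"
```

```text
7.275 mean x y z jaw zx zy width F
 [ 0.5461 -0.107   0.0717 -1.7623  0.0009  0.0006  0.6576 -0.     -0.0061 -4.3481] 
 [0.0001 0.     0.0002 0.     0.0004 0.0001 0.0014 0.4122 0.3774 0.501 ]
```

View pics/w3.png

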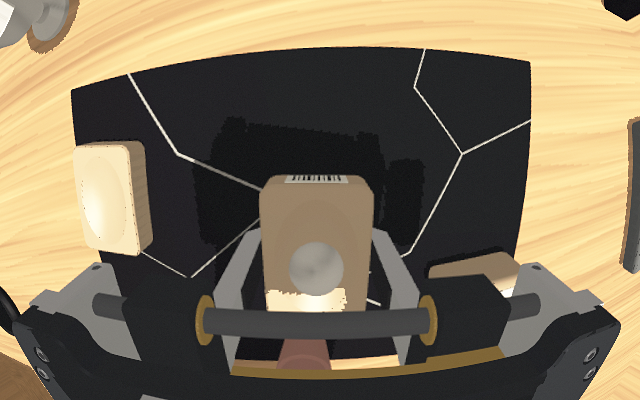

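The dish is lifted, with the ball still centred at (316,268) and the dish unmoved in the gripper. Next I'll transport and turn it smoothly.

carry_out --pt "0 0.1 0.4 0 0 0.02 5" --pt "0 0.2 0.8 0 0 0.04 5" --pt "-0.1 0.3 1 0 0 0.05 5" --pt "-0.1 0.4 1 0 0 0.06 5" --pt "-0.1 0.5 1 0 0 0.06 5" --pt "-0.1 0.6 1 0 0 0.06 5" --pt "-0.1 0.8 0.8 0 0 0.06 5" --pt "-0.2 1.0 0.5 0 0 0.06 5"

```text
t: 8.38
eef_pos: [0.5388, -0.0664, 0.1409]
tool_rot: [-3.119, -0.379, -0.001]
ft_force: [0.8, 0.5, -4.6]
width: 0.654
```

carry_out --pt "-0.2 1.1 0.3 0 0 0.07 5" --pt "-0.2 1.2 0.1 0 0 0.07 5" --pt "-0.2 1.3 0 0 0 0.07 5" --pt "-0.2 1.4 0 0 0 0.07 5" --pt "-0.2 1.4 0 0 0 0.07 5" --pt "-0.2 1.4 0 0 0 0.07 5" --pt "-0.2 1.4 0 0 0 0.07 5" --pt "-0.2 1.4 0 0 0 0.07 5"

```text
t: 9.38
eef_pos: [0.5225, 0.0438, 0.1504]
tool_rot: [2.872, 1.27, 0.01]
ft_force: [0.3, -0.8, -4.0]
width: 0.657
```

carry_out --pt "-0.2 1.4 0 0 0 0.06 5" --pt "-0.2 1.4 0 0 0 0.06 5" --pt "-0.2 1.4 0 0 0 0.06 5" --pt "-0.2 1.4 0 0 0 0.06 5" --pt "-0.2 1.3 0 0 0 0.06 5" --pt "-0.2 1.2 0 0 0 0.06 5" --pt "-0.2 1.1 0 0 0 0.06 5" --pt "-0.1 1.0 0 0 0 0.06 5"

```text
t: 10.38
eef_pos: [0.5063, 0.1531, 0.1512]
tool_rot: [-2.456, -1.958, -0.011]
ft_force: [0.2, 0.2, -5.7]
width: 0.656
```

carry_out --pt "-0.1 0.9 0 0 0 0.05 5" --pt "-0.1 0.8 0 0 0 0.05 5" --pt "-0.1 0.7 0 0 0 0.04 5" --pt "-0.1 0.6 0 0 0 0.04 5" --pt "-0.1 0.5 0 0 0 0.03 5" --pt "0 0.4 0 0 0 0.02 5" --pt "0 0.2 0 0 0 0.01 5" --pt "0 0.1 0 0 0 0 5"

```text
t: 11.38
eef_pos: [0.5008, 0.1984, 0.151]
tool_rot: [-2.183, -2.258, -0.01]
ft_force: [0.7, -0.3, -3.9]
width: 0.662
```

```bash
python3 st.py 4; python3 -c "
from h import *
c=cap('wrist'); save(c,'w4'); np.save('w4.npy',c,allow_pickle=True)"
```

```text
11.525 mean x y z jaw zx zy width F
 [ 0.5008  0.1984  0.151   0.0338  0.0034  0.0055  0.6575  0.1972  0.0496 -4.5088] 
 [0.     0.0001 0.     0.0001 0.     0.0001 0.0026 0.4715 0.2896 0.4236]
```

View pics/w4.png

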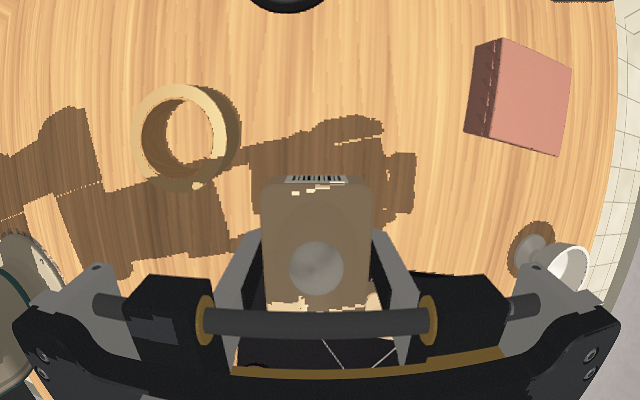

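The ball is centred at (316,268), the sticker is forward at (316,180), the tape roll is at (183,138) and the scanner base edge is at the top (285,5). Before closing in, I'll cross-check the scanner by triangulating its blue label.

```bash
python3 - <<'E'
from h import *
t=np.load('top.npy',allow_pickle=True).item(); s=np.load('side.npy',allow_pickle=True).item()
im=s['color'].astype(int); m=np.zeros((400,640),bool); m[240:270,210:245]=(im[...,2]>im[...,0]+50)[240:270,210:245]
v,u=np.nonzero(m); print(u.mean(),v.mean())
p,d=ray(t,172.8,247.7); q,e=ray(s,u.mean(),v.mean())
ab=np.linalg.lstsq(np.c_[d,-e],q-p,rcond=None)[0]; print((p+ab[0]*d).round(4),(q+ab[1]*e).round(4))
c=cap('top'); im=c['color'].astype(int)
m=np.zeros((400,640),np.uint8); m[225:280,150:212]=((im[...,0]>im[...,2]+10)&(im[...,0]<80)&(im[...,1]<30)&(im[...,0]>im[...,1]+10))[225:280,150:212]
n,l,st,ce=cv2.connectedComponentsWithStats(m); i=1+np.argmax(st[1:,4]); print('red',st[i],onz(c,*ce[i],.14).round(4))
E
```

```text
227.47058823529412 252.7764705882353
[0.4686 0.4147 0.1874] [0.4687 0.4149 0.1875]
red [181 236  10  25 144] [0.4718 0.3967 0.14  ]
```

carry_out --pt "-0.1 0.2 -0.1 -0.005 0.003 0.01 5" --pt "-0.1 0.4 -0.1 0 0 0.01 5" --pt "-0.1 0.6 -0.1 0 0 0.02 5" --pt "-0.2 0.7 -0.1 0 0 0.02 5" --pt "-0.2 0.7 -0.1 0 0 0.02 5" --pt "-0.2 0.7 -0.1 0 0 0.01 5" --pt "-0.1 0.7 0 0 0 0.01 5" --pt "-0.1 0.6 0 0 0 0.01 5"

```text
t: 12.68
eef_pos: [0.4888, 0.2476, 0.1445]
tool_rot: [-2.047, -2.382, -0.001]
ft_force: [-1.3, -0.6, -4.3]
width: 0.657
```

carry_out --pt "-0.1 0.5 0 0 0 0 5" --pt "0 0.4 0 0 0 0 5" --pt "0 0.3 0 0 0 0 5" --pt "0 0.2 0 0 0 0 5" --pt "0 0.1 0 0 0 0 5" --pt "0 0 0 0 0 0 5"

```text
t: 13.42
eef_pos: [0.4879, 0.2638, 0.1445]
tool_rot: [-2.047, -2.383, -0.0]
ft_force: [0.2, 1.0, -4.0]
width: 0.657
```

```bash
python3 st.py 4
```

```text
13.575 mean x y z jaw zx zy width F
 [ 0.4879  0.2637  0.1446  0.1515  0.0002  0.0003  0.6575  0.2579  0.104  -4.4248] 
 [0.     0.     0.     0.     0.     0.     0.0014 0.1477 0.5552 0.279 ]
```

The label triangulates to z = 0.187 (0.188 expected), so the scanner position is sound. One small final nudge, then a check.

carry_out --pt "0 0.2 0 0 0 0 5" --pt "0 0.3 0 0 0 0 5" --pt "0 0.2 0 0 0 0 5" --pt "0 0 0 0 0 0 5" --pt "0 0 0 0 0 0 5" --pt "0 0 0 0 0 0 5" --pt "0 0 0 0 0 0 5" --pt "0 0 0 0 0 0 5"

```text
t: 14.62
eef_pos: [0.4879, 0.2711, 0.1446]
tool_rot: [-2.047, -2.383, -0.0]
ft_force: [0.2, -0.1, -4.0]
width: 0.658
```

```bash
python3 st.py 4; python3 -c "
from h import *
a=cap('side');b=cap('wrist')
print(a['obs']['eef_pos'])
x=cv2.resize(a['color'][180:380,150:450],(600,400),interpolation=cv2.INTER_CUBIC); y=cv2.resize(b['color'][:,160:480],(160,200))
t=cap('top')['color'][215:295,150:350]; y=cv2.copyMakeBorder(y,0,200,0,40,0); y[210:290,0:200]=t
cv2.imwrite('pics/fin.png',np.hstack([x,y])[:,:,::-1])"
```

```text
14.775 mean x y z jaw zx zy width F
 [ 0.4879  0.2711  0.1446  0.1513  0.0001  0.0003  0.6566  0.0491 -0.1296 -4.2439] 
 [0.     0.     0.     0.     0.     0.     0.0011 0.3372 0.2829 0.1771]
[0.48793133 0.27111089 0.14454849]
```

View pics/fin.png

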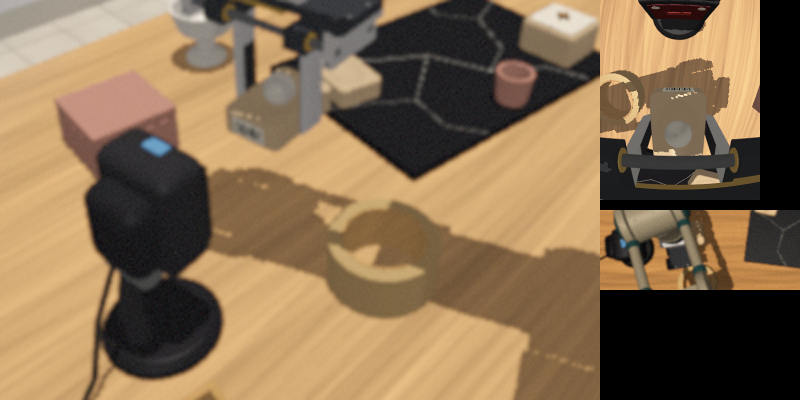

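The side view shows the dish held level with its sticker (248,130) towards the scanner and nothing touching the scanner. In the wrist view the red window (680,12) lies straight ahead of the sticker (678,90), with the ball centred and the other pieces in view still in place.

```bash
python3 -c "
from plant import bot
print(bot.finish_job())"
```

```text
the job is handed in; nothing more can be done
None
```

I gripped the dish by its long sides at 35 N and lifted it with the ball centred. I then turned it about 1.91 rad and handed the job in at about 15 s, with the gripper still holding it in front of the scanner. The hand-in gave no verdict.

**Final pose, last checks:**
- **Position:** the TCP was at (0.488, 0.271, 0.145), steady, with tilt under 0.001 rad. By my estimates the sticker is about 8 cm from the window and within about 5 mm of its centre sideways and in height. It is about 0.01 rad off square.
- **Grip:** the opening read 6.2 cm, the width of the dish, and the wrist carried about 4.2 N.
- **Pictures:** the last ones showed the ball in the middle of the well and nothing touching the scanner. The pieces in view had not moved. The vase was out of view, and I did not measure any of the other pieces again.

**Scanner position:** the estimates agreed with each other. The red window strip and the base circle matched to about 2 mm, and the blue label came out at z = 0.187 against the expected 0.188.

**One disagreement:** the first descent ended about 1 cm off sideways. I corrected that before the fingers went down around the dish.

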